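Close the glue pot and set its dial

ROBOT

A 6-joint arm with a two-finger parallel gripper is mounted at the origin on the work surface. World frame = base frame: x ahead of the robot, y to its left, z up, the work surface at z = 0. Lengths are in m, angles in degrees, forces in N, time in s.
With the tool pointing down it reaches from about 0.4 to 0.825 m from the base axis. Payload 7 kg.
Tool frame: the origin (TCP) lies between the finger pads; the fingertips stand 22 mm ahead of it and the grasp point (between the pads) lies 3 mm ahead of it; z points along the fingers, y is the direction in which the jaws open and shut (so a half turn about z gives the same grasp; the last joint's range is limited). The gripper opens to 85 mm and grips with 20 to 120 N. Pads are 22 mm wide; open, the fingers measure 114 mm over their backs; the gripper's body (76 mm by 85 mm) begins 54 mm behind the grasp point. The pads swing forward as they close: fully open they stand 13 mm farther back than shut.
Start: joints at [91.278, 20.546, 0.682, 0, -70.136, -16.507], TCP at [0.177, 0.651, 0.253] pointing down, gripper open.
Joint ranges: [-176.03, 176.03], [-82.01, 121.73], [-58.28, 71.71], [-173.87, 95.51], [-174.79, -0.11], [-173.66, 173.66]. Speed limits (degrees/s): [136.94, 136.94, 172.46, 180, 180, 180].

INTERFACE

Orientations are given as [roll, pitch, yaw] about the fixed x, y, z axes, in that order (R = Rz(yaw) Ry(pitch) Rx(roll)).
In Python, from rig import robot, optics, job gives the robot as it stands.
- The arm moves only by the tool step_arm, never from a script. Its argument "deltas" is a list that holds one entry, the list of rows, each a list of 7 numbers: the turn, a rotation vector about the world's x, y, z in degrees, then the shift along the world's x, y, z in mm, then the closure in counts, from 0 (fully open) to 255 (shut). In form: [[[wx, wy, wz, x, y, z, gripper], ...]]. A call has exactly 5 rows; each row is the pose to reach, as a shift and turn from the pose commanded when the call began; what a row does not reach only later rows make up. A row lasts 1/10 s, in which the tool goes at most 50 mm and 8.59 degrees, less where a joint would pass 70% of its speed; a pose out of reach is approached as far as the arm can. A call with a gripper value outside its range is refused whole. The fingers move at their own pace and stop on an object; "force" is the grip in N (left out, the last holds). Time passes only in rows, so rows that repeat a pose let the fingers close, or fill a call up. It gives the time, the measured TCP pose, the force and the opening at its end, in the units of the state.
- robot.sense(): the state, without advancing time (a new reading comes with each control period).
- optics.snapshot(name): name is "side" or "top" or "wrist"; returns (picture, depth): 400x640x3 uint8, red, green, blue; 400x640 float32, m along the optical axis (not along the pixel's ray), 0 where there is no reading.
- optics.calibration(name): a dict with "mtx" (3x3 intrinsics, pixels), "distortion" ([k1, k2, p1, p2, k3] as OpenCV has them; the pictures are not rectified), "xyz" and "rotation" of the camera in the world. Camera axes: x right, y down, z forward; pixel columns grow to the right and rows downward; lengths in m; the calibration is good to about 2 mm. A picture is of the moment at which its call begins: read the wrist's pose just before it. calibration takes no time and is no camera call; for the wrist camera it gives the pose at the moment of the call.
- job.job_done(): hands the job in, once; it reports no verdict.
The state is a dict: "time": time; "joint_positions": joint angles; "qvel": joint speeds; "joint_torque": joint torques, N m; "position": TCP position; "tcp_rot": TCP orientation; "wrist_force": force on the tool from outside, world axes, zero at the start; "ft_torque": the same for the moment, N m; "grip_width": finger opening in m.
Only numpy, scipy, OpenCV 4.12 (cv2) and the standard library are available. Lean on these libraries where they do the work, as an engineer would, in place of code of your own. Each camera call takes 0.05 s, during which the arm holds its last target. There are 200 camera calls.

TASK

On the craft table stands a glue-melting station whose round lid is sitting proud of the pot. Press the lid down until it is fully home on the steel collar, and then turn the dial so that its pointer rests at the mark with two dots. Leave the things that stand around the station (pencil pot, glue gun, glass jar, roll of tape) where they are.

Things in the scene. Friction and masses are not known exactly. Their poses are not given: they have to be found in the camera images.
- station: Grey glue-melting station, a low box fixed to the table, 200 mm deep (x), 350 mm wide (y), flat deck 70 mm above the table. Origin: centre of its underside. x points to its rear, away from the robot, y to the robot's left, z up. The pot with the lid is on its left, centred at x 0, y +80 mm; the dial's upright axis is at x 0, y -95 mm.
- pot_mouth (a point): Centre of the pot's mouth, level with the top of the steel collar round it (radius 66 mm), which stands 10 mm above the deck, so 80 mm above the table. The lid's underside lies on the collar when the lid is fully home.
- lid_top (a point): Centre of the flat top of the lid's black grip, 38 mm across, 30 mm above the underside of the lid, an aluminium disc 140 mm across, 8 mm thick, with a plug below. Fully home, this point is 110 mm above the table; at the start 8 to 16 mm higher. The lid only slides straight down, stiffly (about 9 N), and stays where it is left.
- lid (a joint): How far the lid is pressed down, in m: 0 is 16 mm proud, 0.016 is fully home on the collar (a hard stop).
- dial_grip (a point): Point on the dial's axis at grip height, 29 mm above the deck. The dial is a black bar 50 mm long, 14 mm wide, from 7 to 37 mm above the deck, on a round skirt 48 mm across. The end with a small nose (to 34 mm from the axis) and a white line on top is the pointer; this point's x axis runs along the bar to the pointer.
- two_dots (a point): Middle of the two-dot mark on the deck, 47 mm from the dial's axis. The white marks round the rear of the dial, 37 to 69 mm from its axis, are, from left to right seen from the robot: a short bar (off), one dot, two dots, three dots.
- dial (a joint): Angle of the dial in rad, growing clockwise seen from above. It clicks into four positions: 0 off (short bar), 0.6 one dot, 1.2 two dots, 1.8 three dots (end stop just beyond). Let go near a position, it pulls itself in. At the start it is at off or at one dot. At 0.9 the pointer lies along the station's x axis.
- pencil_pot: Yellow plastic pot of pencils, 76 mm across, about 170 mm tall with pencils, loose, standing left of the station. Origin: centre of its underside.
- glue_gun: Green glue gun lying flat, about 240 mm long, 36 mm thick, loose, right of the station. Origin: under the middle of its barrel.
- pellet_jar: Small glass jar with a steel cap, 72 mm across, 95 mm tall, loose, behind the station. Origin: centre of its underside.
- tape: Roll of paper tape lying flat, 90 mm across, 24 mm high, loose, in front of the station. Origin: centre of its underside.
Not all that is in view belongs to the job. Several things look just like the pellet_jar: the one meant starts nearest to the robot's base.

How it is judged (in metres and radians):
On the way, in this order (a step that is already met when the one before it is completed fails the run):
1. the lid is pressed fully home, the dial not yet at two dots (value of joint lid above 0.0135 m and not (value of joint dial between 1.02 and 1.38 rad)), for 0.2 s.
2. then the dial is turned to two dots, the lid still home (value of joint lid above 0.0135 m and value of joint dial between 1.02 and 1.38 rad), for 0.2 s.
At the end, for the whole second after the job is handed in: The lid is home on the collar (within 2.5 mm), the dial rests at the two-dot mark (within 0.18 rad of 1.2 rad), and the pencil pot, glue gun, glass jar and tape roll stand within 40 mm of where they were, upright (all of step 2 and distance of each of pencil_pot, glue_gun, pellet_jar, tape from where it was at the start of the episode below 0.04 m and angle between each of pencil_pot, pellet_jar's own z axis and vertical below 0.3 rad); the robot touches nothing.
It fails at once if a loose thing beside the station is knocked over or shoved 60 mm or more (distance of any of pencil_pot, glue_gun, pellet_jar, tape from where it was at the start of the episode above 0.06 m or angle between any of pencil_pot, pellet_jar's own z axis and vertical above 0.6 rad).
It also fails if it takes over 40 s, if anything falls off the work surface, if the arm or the gripper's body presses on something with over 40 N, if the wrist force passes 120 N, or if a joint passes its speed limit or range.

## Working session

There is one attempt and no reset: what is moved stays moved. The work goes in short steps, Python scripts to look and compute and a tool call to move; the robot and the scene stay as the last step left them, time stands still between calls to the robot, and variables do not carry over. Pictures are saved under pics/ and viewed, on a budget of 10 in all, crops included, one or two more only if the job needs it, and the job is handed in when it is done.

Besides the shell and the picture viewer there is one more tool, called after "Call:" by a JSON object that holds its "method" and its "body", one argument or row to a line. step_arm: Moves the arm, as the interface text tells. Its arguments: {"type":"object","properties":{"deltas":{"type":"array","items":{"type":"array","items":{"type":"array","items":{"type":"number"}}}},"force":{"type":"number"}},"required":["deltas"]}

```bash
mkdir -p pics; cat > h.py <<'E'
import numpy as np, cv2
from rig import robot, optics, job
from scipy.spatial.transform import Rotation as Ro
def cal(n):
    c=optics.calibration(n); R=np.array(c["rotation"],float)
    if R.shape!=(3,3): R=Ro.from_euler('xyz',R,degrees=True).as_matrix()
    return np.array(c["mtx"],float),np.array(c["distortion"],float),np.array(c["xyz"],float),R
def ray(C,px):
    K,d,t,R=C
    u=cv2.undistortPoints(np.array(px,float).reshape(-1,1,2),K,d)[:,0]
    return np.c_[u,np.ones(len(u))]@R.T
def plane(C,px,z):
    r=ray(C,px); return C[2]+r*((z-C[2][2])/r[:,2])[:,None]
def proj(C,P):
    K,d,t,R=C
    return cv2.projectPoints(np.array(P,float).reshape(-1,1,3),R.T,-R.T@t,K,d)[0][:,0]
E
python3 - <<'E'
from h import *
print(robot.sense())
for n in("top","side"):
    print(optics.calibration(n))
    p,d=optics.snapshot(n); np.savez(n+"0.npz",p=p,d=d); cv2.imwrite(f"pics/{n}0.png",p[...,::-1])
E
```

```text
{'time': 0.0, 'joint_positions': array([ 9.12778790e+01,  2.05905426e+01,  6.34590865e-01, -2.18003740e-02,
       -7.01350130e+01, -1.65062524e+01]), 'qvel': array([ 0.04957842,  0.07841306, -0.0500469 ,  0.04755677,  0.0002381 ,
       -0.03603299]), 'joint_torque': array([-8.93639444e-04, -5.83321559e+01,  2.93416107e+01,  6.93629399e+00,
       -5.94567027e-03,  1.08376403e-05]), 'position': array([0.17720308, 0.65086936, 0.25237464]), 'tcp_rot': array([ 1.79906961e+02, -6.19836966e-03, -1.52357925e+01]), 'wrist_force': array([-0.43161271,  1.48160579, -0.801894  ]), 'ft_torque': array([ 0.01514231, -0.00040105, -0.00620814]), 'grip_width': 0.08514243335286274}
{'mtx': array([[479.32509503,   0.        , 310.72345615],
       [  0.        , 479.32509503, 196.8283374 ],
       [  0.        ,   0.        ,   1.        ]]), 'distortion': array([0.02796991, 0.        , 0.        , 0.        , 0.        ]), 'xyz': array([0.3776229 , 0.05304161, 1.14475327]), 'rotation': array([-1.68319646e+02,  1.51035431e-01, -8.32436790e+01])}
{'mtx': array([[515.83878165,   0.        , 319.20295482],
       [  0.        , 515.83878165, 189.79051931],
       [  0.        ,   0.        ,   1.        ]]), 'distortion': array([-0.00752956,  0.        ,  0.        ,  0.        ,  0.        ]), 'xyz': array([ 0.33490669, -1.02598019,  0.86203531]), 'rotation': array([-123.67970371,    1.27239029,  -13.82974008])}
```

View pics/top0.png

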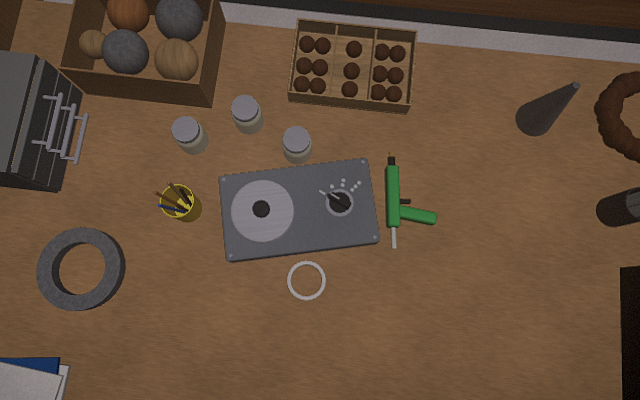

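View pics/side0.png

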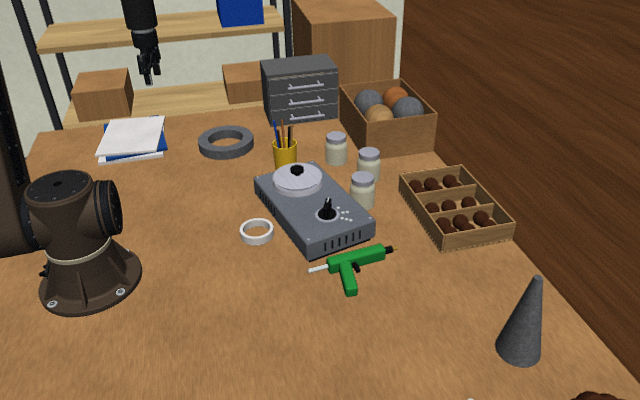

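The top view shows the station centred near (300,210), with the grip at (261,209), the dial at (340,202), and marks around (320–360,180–195). The pencil pot is at (178,200), the gun at (395,200) and the tape at (306,281). Three jars look alike: (188,133), (246,112) and (297,142). The robot's base is below the picture at about y 0, so (297,142) looks nearest and I'll check that by the numbers and in a crop.

```bash
python3 - <<'E'
from h import *
C=cal("top"); p=np.load("top0.npz")["p"]; d=np.load("top0.npz")["d"]
cv2.imwrite("pics/crop1.png",cv2.resize(p[95:275,160:420],None,fx=3,fy=3,interpolation=cv2.INTER_CUBIC)[...,::-1])
for q in[(188,126),(246,104),(297,134)]:
    P=plane(C,[q],.095)[0]; print("jar",q,P.round(3),np.hypot(P[0],P[1]).round(3))
# deck: world points by depth
v,u=np.mgrid[:400,:640]; r=ray(C,np.c_[u.ravel(),v.ravel()]); K,dd,t,R=C
W=t+r*d.ravel()[:,None]
# depth along optical axis: r has camera z=1
Z=W[:,2].reshape(400,640)
m=((abs(Z-.07)<.012)).astype(np.uint8); m[:155]=0;m[265:]=0;m[:,:215]=0;m[:,383:]=0
m=cv2.morphologyEx(m,cv2.MORPH_OPEN,np.ones((3,3)))
c=max(cv2.findContours(m,0,2)[0],key=cv2.contourArea)
P=plane(C,c[:,0].astype(float),.07)[:,:2]
print("Z med",np.median(Z[m>0]))
(cx,cy),wh,a=cv2.minAreaRect((P*1000).astype(np.float32)); print("deck",cx,cy,wh,a)
b=cv2.boxPoints(((cx,cy),wh,a));print(b)
# lid grip
w=Z[195:225,245:280]; print("grip Z",np.percentile(w,[50,90,99]), "at",np.median(Z[206:212,258:265]))
g=cv2.cvtColor(p,cv2.COLOR_RGB2GRAY)
k=np.zeros_like(g);k[190:230,240:285]=(g[190:230,240:285]<60); M=cv2.moments(k,True); q=(M['m10']/M['m00'],M['m01']/M['m00']); print("grip px",q,M['m00'],plane(C,[q],.122)[0])
print("disc z",np.median(Z[225:232,255:265]),np.median(Z[190:196,262:268]))
E
```

```text
jar (188, 126) [0.725 0.382 0.095] 0.819
jar (246, 104) [0.794 0.257 0.095] 0.835
jar (297, 134) [0.736 0.13  0.095] 0.747
Z med 0.0717466451219907
deck 568.8306884765625 108.44709014892578 (200.21340942382812, 348.25091552734375) 14.0913724899292
[[429.34216  252.96    ]
 [514.1305   -84.81159 ]
 [708.3192   -36.065826]
 [623.5309   301.70578 ]]
grip Z [0.10139476 0.12276418 0.12587438] at 0.12300733156045285
grip px (260.8789237668162, 208.58744394618833) 223.0 [0.54877141 0.18484057 0.122     ]
disc z 0.10112385119937917 0.10035469503800809
```

View pics/crop1.png

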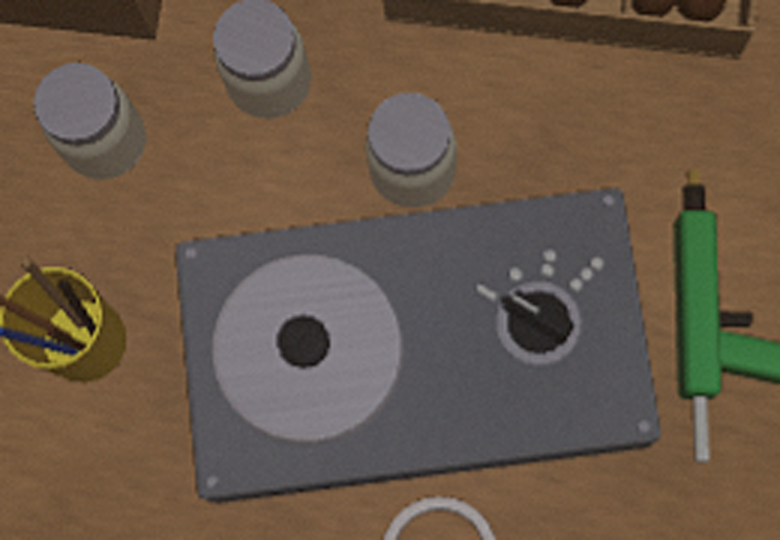

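The crop confirms that the jar at crop (410,135), pixel (297,142), is the one meant. It is 0.747 m from the base, against 0.819 and 0.835 for the others. The dial's pointer (crop (510,295)) aims at the short bar (487,292), so it is at off. The station is at (569,108) with yaw 14.1°. The grip measured at (549,185) agrees with the model's (549,186), and the lid is about 13 mm proud.

I'll move above the lid with the fingers shut, turning the wrist by −99° in total for the dial on the way.

Call:
{"method": "step_arm", "body": {
  "deltas": [
    [[0,0,-6.6,25,-31,2,255],[0,0,-13.2,50,-62,4,255],[0,0,-19.8,75,-93,6,255],[0,0,-26.4,100,-124,8,255],[0,0,-33,124,-155,10,255]]
  ],
  "force": 60
}}

```text
time: 0.6
position: [0.302, 0.4947, 0.263]
tcp_rot: [180.0, -0.0, -48.5]
wrist_force: [0.8, -0.2, 1.0]
grip_width: 0.0121
```

Call:
{"method": "step_arm", "body": {
  "deltas": [
    [[0,0,-6.6,25,-31,0,255],[0,0,-13.2,50,-62,0,255],[0,0,-19.8,75,-93,0,255],[0,0,-26.4,100,-124,0,255],[0,0,-33,124,-155,0,255]]
  ]
}}

```text
time: 1.1
position: [0.4259, 0.3397, 0.2631]
tcp_rot: [180.0, -0.0, -81.5]
wrist_force: [0.1, 0.5, -0.1]
grip_width: 0.0002
```

Call:
{"method": "step_arm", "body": {
  "deltas": [
    [[0,0,-6.6,25,-31,0,255],[0,0,-13.2,50,-62,0,255],[0,0,-19.8,75,-93,0,255],[0,0,-26.4,100,-124,0,255],[0,0,-33,124,-155,0,255]]
  ]
}}

```text
time: 1.6
position: [0.55, 0.1847, 0.2631]
tcp_rot: [180.0, -0.0, -114.5]
wrist_force: [0.3, 0.2, 0.6]
grip_width: -0.0002
```

Call:
{"method": "step_arm", "body": {
  "deltas": [
    [[0,0,0,0,0,-20,255],[0,0,0,0,0,-40,255],[0,0,0,0,0,-60,255],[0,0,0,0,0,-80,255],[0,0,0,0,0,-80,255]]
  ]
}}

```text
time: 2.1
position: [0.5476, 0.1852, 0.1803]
tcp_rot: [179.8, -0.3, -114.3]
wrist_force: [-0.7, 0.5, 0.0]
grip_width: -0.0002
```

```bash
python3 - <<'E'
from h import *
C=cal("top"); a=lambda x,y:(160+x/3-.33,95+y/3-.33)
D=np.array([.592,.0163])
for n,q in dict(bar=(487,292),one=(516,274),two=(548,263.5),three=(587,274)).items():
    v=plane(C,[a(*q)],.07)[0][:2]-D; print(n,np.degrees(np.arctan2(v[1],v[0])),np.hypot(*v))
s=robot.sense(); print(s["position"],s["tcp_rot"],s["wrist_force"],s["joint_positions"],s["grip_width"],s["time"])
p,d=optics.snapshot("wrist");cv2.imwrite("pics/w1.png",p[...,::-1])
E
```

```text
bar 63.961290856797596 0.04599220351267168
one 29.50915255904739 0.0423111656218077
two -3.1658504571429558 0.04798940423037655
three -37.54028233866258 0.05446258566683435
[0.54764236 0.18524694 0.18027053] [ 179.80682248   -0.25822382 -114.26857669] [-0.67245446  0.47646296  0.02301991] [ 3.80316576e+01  1.50220452e+01 -1.73335558e+01 -6.01706757e-02
 -5.79628393e+01 -6.22686092e+01] -0.00022865929446812093 2.1
```

The marks lie at 64, 29.5, −3.2 and −37.5°, matching the expected 65.7, 31.3, −3.1 and −37.5°. Now I'll press, starting by going down to the lid.

Call:
{"method": "step_arm", "body": {
  "deltas": [
    [[0,0,0,0,0,-12,255],[0,0,0,0,0,-24,255],[0,0,0,0,0,-32,255],[0,0,0,0,0,-36,255],[0,0,0,0,0,-38,255]]
  ]
}}

```text
time: 2.65
position: [0.5492, 0.1862, 0.1448]
tcp_rot: [180.0, -0.0, -114.2]
wrist_force: [0.2, -0.2, 0.3]
grip_width: 0.0
```

Call:
{"method": "step_arm", "body": {
  "deltas": [
    [[0,0,0,0,0,-2,255],[0,0,0,0,0,-4,255],[0,0,0,0,0,-6,255],[0,0,0,0,0,-8,255],[0,0,0,0,0,-8,255]]
  ]
}}

```text
time: 3.15
position: [0.5495, 0.1864, 0.1383]
tcp_rot: [-180.0, 0.0, -114.2]
wrist_force: [-2.8, -0.4, 5.7]
grip_width: -0.0002
```

Call:
{"method": "step_arm", "body": {
  "deltas": [
    [[0,0,0,0,0,-1,255],[0,0,0,0,0,-2,255],[0,0,0,0,0,-3,255],[0,0,0,0,0,-4,255],[0,0,0,0,0,-4,255]]
  ]
}}

```text
time: 3.65
position: [0.5495, 0.1864, 0.1345]
tcp_rot: [-180.0, 0.0, -114.2]
wrist_force: [-2.6, 0.3, 8.0]
grip_width: -0.0003
```

Call:
{"method": "step_arm", "body": {
  "deltas": [
    [[0,0,0,0,0,-1,255],[0,0,0,0,0,-2,255],[0,0,0,0,0,-2,255],[0,0,0,0,0,-3,255],[0,0,0,0,0,-3,255]]
  ]
}}

```text
time: 4.15
position: [0.5496, 0.1864, 0.1321]
tcp_rot: [-179.9, 0.1, -114.2]
wrist_force: [-4.3, -1.0, 11.4]
grip_width: 0.0002
```

Not at the stop yet for certain, so I'll press on until the force rises clearly.

Call:
{"method": "step_arm", "body": {
  "deltas": [
    [[0,0,0,0,0,-1,255],[0,0,0,0,0,-1,255],[0,0,0,0,0,-2,255],[0,0,0,0,0,-2,255],[0,0,0,0,0,-2,255]]
  ]
}}

```text
time: 4.65
position: [0.5496, 0.1864, 0.1319]
tcp_rot: [-179.9, 0.1, -114.2]
wrist_force: [-10.1, -2.7, 26.9]
grip_width: -0.0002
```

Firm stop at TCP z 0.132 (tips at 0.110) with 27 N: the lid is home. Next I'll lift off and go over the dial, opening the fingers.

Call:
{"method": "step_arm", "body": {
  "deltas": [
    [[0,0,0,0,0,15,255],[0,0,0,0,0,40,255],[0,0,0,10,-40,50,90],[0,0,0,20,-80,50,90],[0,0,0,30,-120,50,90]]
  ]
}}

```text
time: 5.15
position: [0.5799, 0.0655, 0.1794]
tcp_rot: [-179.9, 0.1, -114.2]
wrist_force: [0.6, -0.5, -0.0]
grip_width: 0.0434
```

Call:
{"method": "step_arm", "body": {
  "deltas": [
    [[0,0,0,12,-40,0,90],[0,0,0,12,-50,0,90],[0,0,0,12,-50,0,90],[0,0,0,12,-50,0,90],[0,0,0,12,-50,0,90]]
  ]
}}

```text
time: 5.65
position: [0.5913, 0.0172, 0.1785]
tcp_rot: [-180.0, 0.0, -114.2]
wrist_force: [-0.7, -0.1, -0.6]
grip_width: 0.0552
```

```bash
python3 - <<'E'
from h import *
s=robot.sense(); print(s["position"],s["tcp_rot"],s["grip_width"])
C=cal("wrist"); p,d=optics.snapshot("wrist");cv2.imwrite("pics/w2.png",p[...,::-1])
print(proj(C,[[.592,.0163,.107],[.5492,.186,.11]]))
K,dd,t,R=C
v,u=np.mgrid[:400,:640]; W=t+ray(C,np.c_[u.ravel(),v.ravel()])*d.ravel()[:,None]
def med(x,y,r0,r1,za,zb):
    e=np.hypot(W[:,0]-x,W[:,1]-y);m=(e<r1)&(e>r0)&(W[:,2]>za)&(W[:,2]<zb)&(d.ravel()>0);return m.sum(),np.median(W[m],0) if m.any() else 0
print("dial top",med(.592,.0163,0,.034,.095,.115))
print("lid disc",med(.5492,.186,.03,.065,.08,.12),"grip",med(.5492,.186,0,.018,.1,.13),"deck",med(.569,.108,0,.02,.05,.09))
E
```

```text
[0.59129488 0.01720723 0.1784619 ] [-1.79985939e+02  1.64988436e-02 -1.14167784e+02] 0.05515315914190425
[[321.88225162 224.82996785]
 [471.60961301 403.19685019]]
dial top (np.int64(1853), array([0.59151181, 0.01385613, 0.10776667]))
lid disc (np.int64(436), array([0.58560564, 0.14050927, 0.08882075])) grip (np.int64(414), array([0.54903017, 0.17373301, 0.1108461 ])) deck (np.int64(415), array([0.58209318, 0.10588155, 0.07099474]))
```

View pics/w2.png

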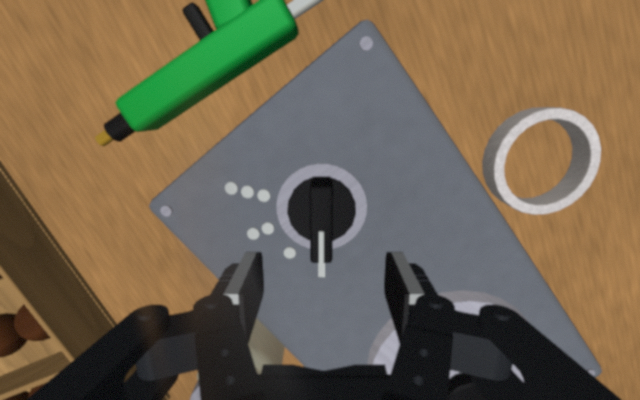

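The wrist view shows the bar upright at column 321 between the fingers (mid-column about 324), with the pointer toward the short bar and the skirt centred near (321,207). The lid disc top at 0.089 and grip at 0.111 confirm the lid is home. I'll check the axis from the skirt, then descend.

```bash
python3 - <<'E'
from h import *
C=cal("wrist"); print(plane(C,[(321,207),(277,207),(366,207)],.077), plane(C,[(321,178),(321,262)],.107)); s=robot.sense();print(s["position"],s["joint_positions"])
E
```

```text
[[0.59193051 0.01447666 0.077     ]
 [0.61963172 0.00205239 0.077     ]
 [0.56360396 0.0271843  0.077     ]] [[ 0.58052667 -0.01028358  0.107     ]
 [ 0.60272707  0.03892104  0.107     ]]
[0.59129555 0.01731908 0.17843626] [ 2.05954775e+01  1.61315916e+01 -1.60578396e+01 -2.59443281e-03
 -5.77927432e+01 -4.47480870e+01]
```

Call:
{"method": "step_arm", "body": {
  "deltas": [
    [[0,0,0,0,0,-20,90],[0,0,0,0,0,-40,90],[0,0,0,0,0,-55,90],[0,0,0,0,0,-65,90],[0,0,0,0,0,-72,90]]
  ]
}}

```text
time: 6.2
position: [0.5911, 0.0169, 0.1056]
tcp_rot: [180.0, -0.0, -114.2]
wrist_force: [0.6, -0.5, 0.2]
grip_width: 0.0553
```

Call:
{"method": "step_arm", "body": {
  "deltas": [
    [[0,0,0,1,-2,-1,90],[0,0,0,1,-2,-1,230],[0,0,0,1,-2,-1,230],[0,0,0,1,-2,-1,230],[0,0,0,1,-2,-1,230]]
  ],
  "force": 40
}}

```text
time: 6.7
position: [0.5921, 0.0145, 0.1061]
tcp_rot: [-180.0, 0.0, -114.2]
wrist_force: [-3.4, 2.2, 5.8]
grip_width: 0.0129
```

Call:
{"method": "step_arm", "body": {
  "deltas": [
    [[0,0,-4,0,0,0,230],[0,0,-10,0,0,0,230],[0,0,-17,0,0,0,230],[0,0,-24,0,0,0,230],[0,0,-31,0,0,0,230]]
  ]
}}

```text
time: 7.2
position: [0.5914, 0.0146, 0.1063]
tcp_rot: [179.9, -0.0, -145.5]
wrist_force: [-8.6, 4.4, 10.6]
grip_width: 0.013
```

Call:
{"method": "step_arm", "body": {
  "deltas": [
    [[0,0,-8,0,0,1,230],[0,0,-16,0,0,1,230],[0,0,-24,0,0,1,230],[0,0,-32,0,0,1,230],[0,0,-38,0,0,1,230]]
  ]
}}

```text
time: 7.7
position: [0.5904, 0.0155, 0.1069]
tcp_rot: [179.9, -0.2, 176.5]
wrist_force: [-12.1, 10.0, 11.3]
grip_width: 0.0128
```

Call:
{"method": "step_arm", "body": {
  "deltas": [
    [[0,0,0,0,0,0,230],[0,0,0,0,0,0,230],[0,0,0,0,0,0,90],[0,0,0,0,0,0,90],[0,0,0,0,0,0,90]]
  ]
}}

```text
time: 8.2
position: [0.5926, 0.0141, 0.1065]
tcp_rot: [-180.0, 0.0, 176.8]
wrist_force: [0.2, 0.3, -0.1]
grip_width: 0.0546
```

Call:
{"method": "step_arm", "body": {
  "deltas": [
    [[0,0,0,0,0,15,90],[0,0,0,0,0,40,90],[0,0,0,0,0,70,90],[0,0,0,0,0,100,90],[0,0,0,0,0,100,90]]
  ]
}}

```text
time: 8.7
position: [0.5948, 0.0143, 0.211]
tcp_rot: [179.9, 0.4, 176.8]
wrist_force: [-0.3, 1.0, -0.4]
grip_width: 0.0554
```

```bash
python3 - <<'E'
from h import *
s=robot.sense(); print(s["position"],s["tcp_rot"],s["wrist_force"],s["time"])
C=cal("wrist"); p,d=optics.snapshot("wrist");cv2.imwrite("pics/w3.png",p[...,::-1])
p,d=optics.snapshot("side");cv2.imwrite("pics/side3.png",p[...,::-1])
E
```

```text
[0.594843   0.01430607 0.21100831] [179.91087968   0.43051633 176.78933595] [-0.28479     1.04876866 -0.40648736] 8.7
```

View pics/w3.png

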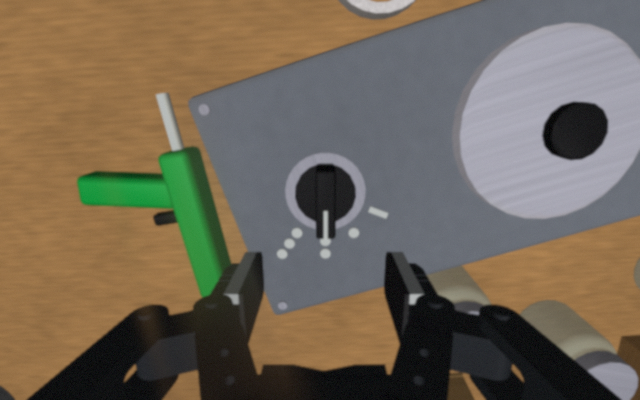

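The pointer (325,235) lies on the two dots (325,241) and (325,254), and the gripper is clear. Last I'll check the lid height and whether anything has shifted, then hand in.

```bash
python3 - <<'E'
from h import *
C=cal("wrist"); p,d=optics.snapshot("wrist"); K,dd,t,R=C
v,u=np.mgrid[:400,:640]; W=(t+ray(C,np.c_[u.ravel(),v.ravel()])*d.ravel()[:,None]).reshape(400,640,3)
for n,a in dict(disc=W[180:210,500:560],grip=W[122:140,565:590],deck=W[140:200,410:440]).items(): print(n,np.median(a[...,2]))
a=cv2.imread("pics/side0.png");b=cv2.imread("pics/side3.png")
for n,(x0,x1,y0,y1) in dict(pencil=(268,302,120,170),jar=(346,378,170,210),tape=(236,278,215,248),gun=(304,398,240,298)).items():
    sh,_=cv2.phaseCorrelate(*[np.float32(cv2.cvtColor(i[y0:y1,x0:x1],6)) for i in(a,b)])
    print(n,np.round(sh,2),"mean diff",cv2.absdiff(a[y0:y1,x0:x1],b[y0:y1,x0:x1]).mean().round(2))
E
```

```text
disc 0.08894937339020217
grip 0.11109446115574836
deck 0.07093603851990513
pencil [0.47 0.36] mean diff 9.38
jar [-0.13 -0.  ] mean diff 3.39
tape [0.49 0.03] mean diff 3.36
gun [-0.06 -0.03] mean diff 3.29
```

The pencil pot's difference is larger than the rest; I'll look to see whether that is just the arm in front of it.

View pics/side3.png

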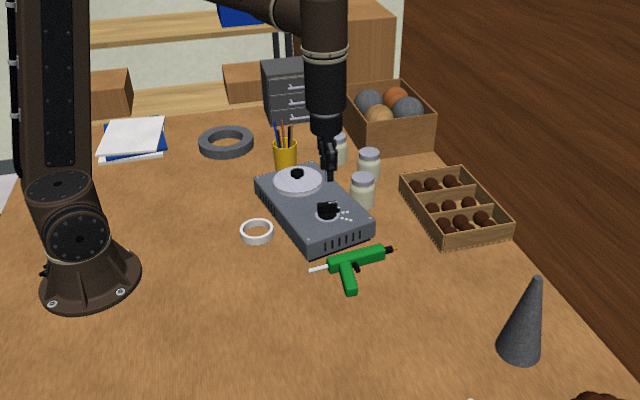

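The pencil pot stands where it was at (285,152), upright. The jar (362,190), tape (257,231) and gun (350,265) haven't moved, and the arm touches nothing. I think the larger difference is shading or sub-pixel change. Handing in.

```bash
python3 -c "
from rig import job; print(job.job_done())"
```

```text
the job is handed in; nothing more can be done
None
```

The lid is pressed home and the dial is at the two-dot mark, and I handed the job in after 9 s of the 40 s allowed. The hand-in reports no verdict.

- **Lid:** I pressed it with the fingers shut until it hit a firm stop, 27 N with the fingertips at 110 mm. The last depth check gave a disc top of 89 mm and a grip top of 111 mm. Fully home they would be 88 and 110 mm, and the deck read 1 mm high in the same view.
- **Dial:** I gripped it and turned it 69° clockwise from off to two dots, then let go and raised the gripper clear. The last wrist picture shows the pointer lying on the two dots.
- **Things around the station:** the jar, tape, glue gun and pencil pot all shifted half a pixel or less between the first and last side pictures.
- **Check that disagreed:** the pencil pot's image difference was higher than the others (9.4 against about 3.4). The full side picture shows it upright and in place. I put this down to a change in shading, but did not confirm the cause.

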